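# Unclamp the sampler board, slide it out to its line and hold it for the leg

### The job

We are fitting the support leg under the sampler board: swing the red toggle clamp handle right back so the clamp lets go of the board and stands open, then slide the board straight out by its blue bow handle until the red line across it lies over the outer (blue) edge of the base unit. More than half of the board then hangs out and it would tip, so finish still holding it: keep it level, lying flat on the unit, at the line, do not let go, and leave the leg, flask, bottle and tip box standing where they are.

Things in the scene. Friction and masses are not known exactly. Their poses are not given: they have to be found in the camera images.
- stand: Sampler base unit, fixed: beige and slate box 200 (x) x 400 (y) x 90 mm high, grey top. Origin: centre of its underside on the bench, z up. Its +y is OUTWARD, the way the board slides. Two guide strips on top, 7 mm high, run along y 154 mm apart and keep the board straight (2 mm play each side). The toggle clamp stands on the rear (-y) end of the top.
- edge (a point): Middle of the top edge of the unit's outer end face, marked by a blue lip: (0, 200, 90) mm in the unit's frame, same axes as the unit. The red line must come over this edge.
- board: Slide-out board, loose, flat on the unit's top between the guides: white laminate, 150 (x) x 340 (y) x 10 mm, 0.65 to 0.95 kg, 3 to 10 N to slide. Origin: centre of its underside, +y outward like the unit's; it balances within 10 mm of there. An aluminium disc 52 mm across, for the leg, is on top near the outer end. It starts 16 to 48 mm past the edge, held down by the clamp.
- mark (a point): The red line right across the board (4 mm wide), at its underside: 22 mm behind the board's middle, so 192 mm from its outer end. Same axes as the board. With the line at the edge, the balance point is about 30 mm past the edge.
- bow (a point): Middle of the bar of the blue bow handle on the board: a round bar 12 mm thick lying along the board's x, 96 mm between its two posts, its centre 34 mm above the board's top face, 95 mm behind the board's middle (73 mm behind the red line). Can be gripped from above with the fingers closing along y.
- clamp_grip (a point): Centre of the clamp's red handle grip, a round bar 15 mm thick; its round end is 30 mm beyond this point. Clamped, it stands up, leaning 15 degrees outward, this point 138 mm above the unit's top. It turns about an axis along the unit's x; gripped from above with the fingers closing along that x, it pivots between the pads.
- clamp_pivot (a point): Point on the clamp by its arm's pivot pin: (0, -144, 116) mm in the unit's frame. As the clamp opens, clamp_grip runs on a circle of radius 115 mm about this point in the unit's y-z plane: from 77 degrees (0 = outward +y, 90 = up) over the top, back and down to 165 degrees. It takes 2 to 8 N and stays where it is left.
- clamp_arm (a joint): Angle (rad) of the clamp's arm, the steel bar whose rubber foot presses on the board's rear end (about 25 N): 0 (to 0.06) clamped, growing as it swings up and back with the handle (handle at 90, 120, 150, 165 degrees on its circle: arm about 0.06, 0.5, 1.1, 1.5). Fully open at 1.5; above 1.2 counts as open.
- leg: Aluminium support leg standing on the bench on its rubber foot: tube 22 mm across, 48 mm flange on top, 81 mm high; leave it standing. Origin: centre of its underside. It or one of the next three stands beside where the board comes out, clear of it.
- flask: Glass conical flask, 84 mm across its base, 130 mm high; leave it standing. Origin: centre of its underside.
- bottle: White plastic bottle with a blue cap, 54 mm across, 115 mm high; leave it standing. Origin: centre of its underside.
- tipbox: Box of pipette tips, clear with a pink lid, 118 x 82 x 67 mm; leave it standing. Origin: centre of its underside.
Mind the look-alikes: they are no part of the job. Of the things shaped like the flask, the glass one is meant.

How it is judged:
On the way:
1. The clamp is swung open (arm above 1.2 rad) with the board still where it was (within 20 mm) (value of joint clamp_arm above 1.2 rad and distance of board from where it was at the start of the episode below 0.02 m), for 0.2 s.
At the end, for the whole second after the job is handed in: Clamp arm above 1.2 rad; red line within 6 mm of the unit's outer edge, board between the guides (8 mm), on the unit's top (4 mm), level (0.035 rad), at rest, held by the fingers (over 0.5 N), touching no leg, flask, bottle or tip box (value of joint clamp_arm above 1.2 rad and y of mark in the frame of edge between -0.006 and 0.006 m and z of mark in the frame of edge between -0.004 and 0.004 m and x of mark in the frame of edge between -0.008 and 0.008 m and angle between board's own z axis and vertical below 0.035 rad and linear speed of board below 0.01 m/s and contact force between the fingers and board above 0.5 N and contact force between board and flask below 0.1 N and contact force between board and tipbox below 0.1 N and contact force between board and bottle below 0.1 N and contact force between board and leg below 0.1 N); the arm keeps its last pose, push and grip.
It fails at once if the board tips or is tilted by more than 0.1 rad (6 degrees) (angle between board's own z axis and vertical above 0.1 rad).
It fails at once if the flask is moved more than 20 mm or tipped (distance of flask from where it was at the start of the episode above 0.02 m or angle between flask's own z axis and vertical above 0.3 rad).
It fails at once if the tip box is moved more than 20 mm or tipped (distance of tipbox from where it was at the start of the episode above 0.02 m or angle between tipbox's own z axis and vertical above 0.3 rad).
It fails at once if the bottle is moved more than 20 mm or tipped (distance of bottle from where it was at the start of the episode above 0.02 m or angle between bottle's own z axis and vertical above 0.3 rad).
It fails at once if the support leg is moved more than 20 mm or tipped (distance of leg from where it was at the start of the episode above 0.02 m or angle between leg's own z axis and vertical above 0.3 rad).
It also fails if it takes over 58 s, if anything falls off the work surface, if the arm or the gripper's body presses on something with over 40 N, if the wrist force passes 120 N, or if a joint passes its speed limit or range.

### The arm

A 6-joint arm with a two-finger parallel gripper is mounted at the origin on the work surface. World frame = base frame: x ahead of the robot, y to its left, z up, the work surface at z = 0. Lengths are in m, angles in rad, forces in N, time in s.
With the tool pointing down it reaches from about 0.375 to 0.9 m from the base axis. Payload 3.1 kg.
Tool frame: the origin (TCP) lies between the finger pads; the fingertips stand 17 mm ahead of it and the grasp point (between the pads) lies 2 mm behind it; z points along the fingers, y is the line along which they close (so a half turn about z gives the same grasp; the last joint's range is limited). The gripper opens to 85 mm and grips with 20 to 120 N. Pads are 22 mm wide; open, the fingers measure 114 mm over their backs; the gripper's body (76 mm by 85 mm) begins 54 mm behind the grasp point. The pads swing forward as they close: fully open they stand 13 mm farther back than shut.
Start: joints at [1.018, 0.527, 1.433, -0, 1.181, -0.178], TCP at [0.228, 0.582, 0.228] pointing down, gripper open.
Joint ranges: [-3.08, 3.08], [-0.75, 2.2], [0.22, 2.44], [-1.43, 4.57], [0, 2.65], [-2.85, 2.85]. Speed limits (rad/s): [2.79, 2.79, 3.14, 3.14, 3.14, 3.14].

### API

Orientations are given as a unit quaternion [x, y, z, w].
In Python, from station import sense, vision, order gives the robot as it stands.
- The arm moves only by the shell command python3 -m crank 'ROWS' [OPENING] [FORCE]. ROWS is JSON, a list of rows, each an object with "dp": the shift along the world's x, y, z in units of 30 mm (1.0 is 30 mm), a list of three; "angular": the turn, a rotation vector about the world's x, y, z in degrees, a list of three. In form: [{"dp": [dx, dy, dz], "angular": [ax, ay, az]}, ...]. A call has 1 to 20 rows; each row shifts and turns the commanded pose from where the row before left it; what a row does not reach is not made up. A row lasts 1/10 s, in which the tool goes at most 50 mm and 8.59 degrees, less where a joint would pass 70% of its speed; a pose out of reach is approached as far as the arm can. A call is refused whole if a number of a shift passes 1 or a number of a turn 8.59, either way. A call with a gripper value outside its range is refused whole. OPENING is the closure, from 0 (fully open) to 1 (shut), set as the call begins (- or left out, the last holds). The fingers move at their own pace and stop on an object; FORCE is the grip in N (left out, the last holds). Time passes only in rows, so rows that do not move let the fingers close. It gives the time, the measured TCP pose, the force, the opening and the grip force at its end, in the units of the state.
- sense(): the state, without advancing time (a new reading comes with each control period).
- vision.snapshot(name): name is "scene" or "top"; returns a dict with "image" (384x512x3 uint8, blue, green, red), "range_z" (384x512 float32, m along the optical axis (not along the pixel's ray), 0 where there is no reading), "mtx" (3x3 intrinsics, pixels), "pose" (4x4, takes a point from camera to world coordinates). Camera axes: x right, y down, z forward; pixel columns grow to the right and rows downward; lengths in m; the calibration is good to about 2 mm. A picture is of the moment at which its call begins.
- order.sign_off(): hands the job in; it is judged then, once.
The state is a dict: "t": time; "q": joint angles; "qd": joint speeds; "tau": joint torques, N m; "tcp_pos": TCP position; "tool_rot": TCP orientation; "force": force on the tool from outside, world axes, zero at the start; "ft_torque": the same for the moment, N m; "finger_gap": opening from 0.0 (shut) to 1.0 (fully open); "gripper_force": force on a finger pad.
Only numpy, scipy, OpenCV 4.12 (cv2) and the standard library are available. Lean on these libraries where they do the work, as an engineer would, in place of code of your own. Each camera call takes 0.05 s, during which the arm holds its last target. There are 200 camera calls.

## Working session

There is one attempt and no reset: what is moved stays moved. The work goes in short steps, Python scripts to look and compute and a shell command to move; the robot and the scene stay as the last step left them, time stands still between calls to the robot, and variables do not carry over. Pictures are saved under pics/ and viewed, at most 10 in all, crops included, and the job is handed in when it is done.

```bash
mkdir -p pics; cat > h.py <<'E'
import numpy as np,cv2
from station import sense,vision,order
def snap(n):
    s=vision.snapshot(n); np.savez('/tmp/%s.npz'%n,**s); return s
def pts(s):
    d=s['range_z'];v,u=np.indices(d.shape);K=s['mtx']
    c=np.stack([(u-K[0,2])/K[0,0]*d,(v-K[1,2])/K[1,1]*d,d],-1)
    w=c@s['pose'][:3,:3].T+s['pose'][:3,3]; w[d==0]=np.nan; return w
E
python3 - <<'E'
from h import *
a=snap('scene');b=snap('top')
for n,s in(('scene',a),('top',b)): cv2.imwrite('pics/%s0.png'%n,s['image']);print(s['pose'].round(3).tolist(),s['mtx'].round(1).tolist())
s=sense();print(s['tcp_pos'],s['tool_rot'],s['t'],s['finger_gap'])
E
```

```text
[[0.849, 0.443, -0.288, 0.855], [0.528, -0.723, 0.446, -0.524], [-0.011, -0.53, -0.848, 1.128], [0.0, 0.0, 0.0, 1.0]] [[380.8, 0.0, 256.9], [0.0, 380.8, 198.8], [0.0, 0.0, 1.0]]
[[0.001, -0.993, 0.114, 0.419], [-1.0, -0.002, -0.012, -0.007], [0.012, -0.114, -0.993, 1.404], [0.0, 0.0, 0.0, 1.0]] [[500.1, 0.0, 243.9], [0.0, 500.1, 195.0], [0.0, 0.0, 1.0]]
[0.22783955 0.58126132 0.22683495] [ 1.85827098e-01  9.82581942e-01 -9.42333367e-04 -3.58727984e-04] 0.1 1.0001975308673405
```

View pics/scene0.png

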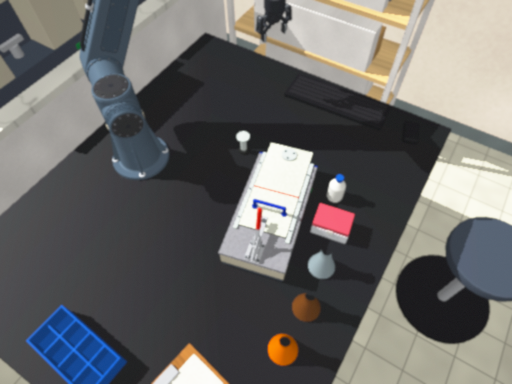

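View pics/top0.png

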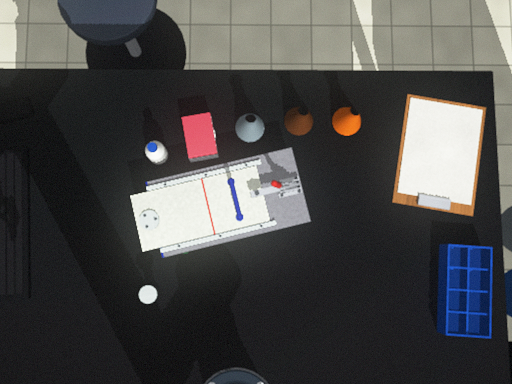

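Top view: the unit and board run left (+y), with red line ~(208,207), bow ~(235,200), clamp handle ~(277,184) and leg (148,294). The glass flask is (250,128). The brown (298,121) and orange (346,121) flasks are look-alikes, being neither glass nor clear. I don't need to reach for any of them.

```bash
cat >> h.py <<'E'
def cast(s,uv,z):
    uv=np.atleast_2d(uv).astype(float);K=s['mtx']
    d=np.c_[(uv-K[[0,1],[2,2]])/K[[0,1],[0,1]],np.ones(len(uv))]@s['pose'][:3,:3].T
    o=s['pose'][:3,3];return o+d*((z-o[2])/d[:,2])[:,None]
def mask(s,col,box):
    h=cv2.cvtColor(s['image'],cv2.COLOR_BGR2HSV);H,S,V=[h[...,i].astype(int) for i in range(3)]
    m={'red':((H<10)|(H>170))&(S>110)&(V>80),'blue':(abs(H-117)<14)&(S>110)&(V>50),'white':(S<60)&(V>190)}[col]
    u0,v0,u1,v1=box;o=np.zeros_like(m);o[v0:v1,u0:u1]=m[v0:v1,u0:u1];return o
def uv(m): v,u=np.nonzero(m);return np.c_[u,v]
def line(p):
    vx,vy,x,y=cv2.fitLine(p[:,:2].astype(np.float32),cv2.DIST_HUBER,0,.001,.001).ravel();return np.array([x,y]),np.array([vx,vy])
E
python3 - <<'E'
from h import *
s=snap('top')
def show(n,col,box,z):
    q=uv(mask(s,col,box));p=cast(s,q,z);c,d=line(p);t=(p[:,:2]-c)@d
    print(n,len(q),'ext',(c+d*t.min()).round(4),(c+d*t.max()).round(4),'mid',(c+d*(t.min()+t.max())/2).round(4),'ang',np.degrees(np.arctan2(d[1],d[0])).round(2))
show('line','red',(195,170,222,245),.1)
show('bow','blue',(222,170,250,228),.137)
show('lipL','blue',(155,240,175,262),.09);show('lipR','blue',(140,175,156,195),.09)
show('grip','red',(264,172,292,196),.235)
w=pts(s);m=mask(s,'red',(264,172,292,196));P=w[m];print(P[::6].round(3).tolist())
# board edges
c=uv(mask(s,'white',(125,150,280,260)));r=cv2.minAreaRect(c.astype(np.float32));print(r)
im=cv2.resize(s['image'][140:265,120:320],None,fx=4,fy=4,interpolation=cv2.INTER_CUBIC);cv2.imwrite('pics/top1.png',im)
E
```

```text
line 51 ext [0.4699 0.055 ] [0.6118 0.0897] mid [0.5408 0.0723] ang 13.72
bow 186 ext [ 0.5013 -0.0121] [0.6087 0.0141] mid [0.555 0.001] ang 13.73
lipL 10 ext [0.4074 0.189 ] [0.4182 0.193 ] mid [0.4128 0.191 ] ang 20.46
lipR 9 ext [0.5963 0.235 ] [0.6067 0.2385] mid [0.6015 0.2367] ang 18.47
grip 55 ext [ 0.5759 -0.1074] [ 0.5853 -0.0847] mid [ 0.5806 -0.096 ] ang 67.4
[[0.611, -0.1, 0.09], [0.608, -0.107, 0.094], [0.582, -0.095, 0.253], [0.579, -0.09, 0.257], [0.594, -0.113, 0.149], [0.578, -0.095, 0.253], [0.575, -0.088, 0.256], [0.58, -0.105, 0.216], [0.576, -0.099, 0.23], [0.577, -0.106, 0.201]]
((204.1199951171875, 203.33999633789062), (148.82606506347656, 101.95389556884766), 3.1798300743103027)
```

View pics/top1.png

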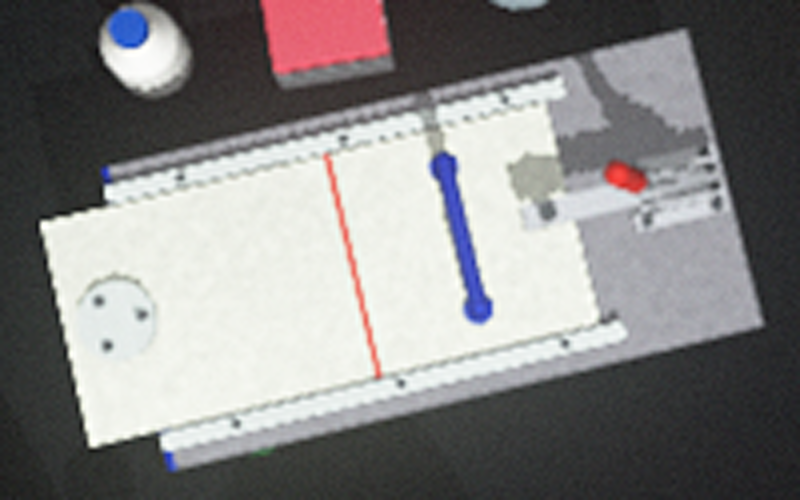

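The enlarged crop confirms it: red line from (328,155) to (378,377), blue bow from (443,165) to (480,310), red clamp handle at (627,177), blue lip corners at (106,173) and (170,461). Unit yaw is about 13.7°. Clamp_grip is about (0.581,-0.096,0.228), and the model and the pixels agree.

```bash
python3 -m crank '[{"dp":[0,0,0.82],"angular":[0,0,-7.8]},{"dp":[0,0,0.82],"angular":[0,0,-7.8]},{"dp":[0,0,0.82],"angular":[0,0,-7.8]},{"dp":[0,0,0.82],"angular":[0,0,-7.8]},{"dp":[0,0,0.82],"angular":[0,0,-7.8]},{"dp":[0,0,0.82],"angular":[0,0,-7.8]},{"dp":[0,0,0.82],"angular":[0,0,-7.8]},{"dp":[0.51,-0.98,0],"angular":[0,0,0]},{"dp":[0.51,-0.98,0],"angular":[0,0,0]},{"dp":[0.51,-0.98,0],"angular":[0,0,0]},{"dp":[0.51,-0.98,0],"angular":[0,0,0]},{"dp":[0.51,-0.98,0],"angular":[0,0,0]},{"dp":[0.51,-0.98,0],"angular":[0,0,0]},{"dp":[0.51,-0.98,0],"angular":[0,0,0]},{"dp":[0.51,-0.98,0],"angular":[0,0,0]},{"dp":[0.51,-0.98,0],"angular":[0,0,0]},{"dp":[0.51,-0.98,0],"angular":[0,0,0]},{"dp":[0.51,-0.98,0],"angular":[0,0,0]},{"dp":[0.51,-0.98,0],"angular":[0,0,0]}]'
python3 -m crank '[{"dp":[0.51,-0.98,0],"angular":[0,0,0]},{"dp":[0.51,-0.98,0],"angular":[0,0,0]},{"dp":[0.51,-0.98,0],"angular":[0,0,0]},{"dp":[0.51,-0.98,0],"angular":[0,0,0]},{"dp":[0.51,-0.98,0],"angular":[0,0,0]},{"dp":[0.51,-0.98,0],"angular":[0,0,0]},{"dp":[0.51,-0.98,0],"angular":[0,0,0]},{"dp":[0.51,-0.98,0],"angular":[0,0,0]},{"dp":[0.51,-0.98,0],"angular":[0,0,0]},{"dp":[0.51,-0.98,0],"angular":[0,0,0]},{"dp":[0.51,-0.98,0],"angular":[0,0,0]},{"dp":[0,0,0],"angular":[0,0,0]},{"dp":[0,0,0],"angular":[0,0,0]}]' 0.3 40
cat >> h.py <<'E'
from scipy.spatial.transform import Rotation as R
def st():
    s=sense();r=R.from_quat(s['tool_rot']).as_matrix();print('t',round(s['t'],2),'tcp',s['tcp_pos'].round(4),'toolz',r[:,2].round(3),'yang',np.degrees(np.arctan2(r[1,1],r[0,1])).round(2),'F',np.round(s['force'],1),'gap',round(s['finger_gap'],3),'gf',s['gripper_force'])
E
python3 -c "from h import *;st()"
```

```text
t: 2.05
tcp_pos: [0.4119, 0.2277, 0.3997]
tool_rot: [0.616, 0.788, -0.0, -0.0]
force: [-0.0, 0.4, 0.3]
finger_gap: 0.998
gripper_force: 0.0
t: 3.35
tcp_pos: [0.5798, -0.0948, 0.3991]
tool_rot: [0.616, 0.788, -0.0, -0.001]
force: [-0.4, 0.4, -0.9]
finger_gap: 0.703
gripper_force: 0.0
t 3.35 tcp [ 0.5798 -0.0948  0.3991] toolz [-0.002  0.001 -1.   ] yang 13.91 F [-0.4  0.4 -0.9] gap 0.703 gf 0.0
```

```bash
python3 -m crank '[{"dp":[0.05,0,-0.9],"angular":[0,0,0]},{"dp":[0,0,-0.9],"angular":[0,0,0]},{"dp":[0,0,-0.9],"angular":[0,0,0]},{"dp":[0,0,-0.9],"angular":[0,0,0]},{"dp":[0,0,-0.9],"angular":[0,0,0]},{"dp":[0,0,-0.6],"angular":[0,0,0]},{"dp":[0,0,-0.55],"angular":[0,0,0]},{"dp":[0,0,0],"angular":[0,0,0]}]'
python3 -m crank '[{"dp":[0,0,0],"angular":[0,0,0]},{"dp":[0,0,0],"angular":[0,0,0]},{"dp":[0,0,0],"angular":[0,0,0]},{"dp":[0,0,0],"angular":[0,0,0]},{"dp":[0,0,0],"angular":[0,0,0]},{"dp":[0,0,0],"angular":[0,0,0]},{"dp":[0,0,0],"angular":[0,0,0]}]' 1 30
python3 - <<'E'
from h import *
st()
Y=np.array([-.2368,.9715]);p0=np.array([0,115*np.cos(np.radians(77)),115*np.sin(np.radians(77))])
prev=p0
for a in range(81,168,4):
    a=min(a,165);p=np.array([0,115*np.cos(np.radians(a)),115*np.sin(np.radians(a))]);d=p-prev;prev=p
    print(a,(np.r_[Y*d[1],d[2]]/30).round(2))
E
```

```text
t: 4.15
tcp_pos: [0.5793, -0.0923, 0.2282]
tool_rot: [0.615, 0.788, -0.001, -0.003]
force: [0.5, -1.1, 0.3]
finger_gap: 0.7
gripper_force: 0.0
t: 4.85
tcp_pos: [0.5821, -0.0943, 0.2318]
tool_rot: [0.616, 0.788, 0.001, 0.001]
force: [-0.1, 1.7, 6.7]
finger_gap: 0.161
gripper_force: 29.6
t 4.85 tcp [ 0.5821 -0.0943  0.2318] toolz [ 0.002 -0.    -1.   ] yang 13.98 F [-0.1  1.7  6.7] gap 0.161 gf 29.560778439044952
81 [ 0.06 -0.26  0.05]
85 [ 0.06 -0.26  0.03]
89 [ 0.06 -0.26  0.01]
93 [ 0.06 -0.26 -0.  ]
97 [ 0.06 -0.26 -0.02]
101 [ 0.06 -0.26 -0.04]
105 [ 0.06 -0.25 -0.06]
109 [ 0.06 -0.25 -0.08]
113 [ 0.06 -0.24 -0.1 ]
117 [ 0.06 -0.24 -0.11]
121 [ 0.06 -0.23 -0.13]
125 [ 0.05 -0.22 -0.15]
129 [ 0.05 -0.21 -0.16]
133 [ 0.05 -0.2  -0.18]
137 [ 0.04 -0.18 -0.19]
141 [ 0.04 -0.17 -0.2 ]
145 [ 0.04 -0.16 -0.21]
149 [ 0.03 -0.14 -0.22]
153 [ 0.03 -0.13 -0.23]
157 [ 0.03 -0.11 -0.24]
161 [ 0.02 -0.09 -0.25]
165 [ 0.02 -0.08 -0.26]
```

```bash
python3 -m crank '[{"dp":[0.06,-0.26,0.05],"angular":[0,0,0]},{"dp":[0.06,-0.26,0.03],"angular":[0,0,0]},{"dp":[0.06,-0.26,0.01],"angular":[0,0,0]},{"dp":[0.06,-0.26,0],"angular":[0,0,0]},{"dp":[0.06,-0.26,-0.02],"angular":[0,0,0]},{"dp":[0.06,-0.26,-0.04],"angular":[0,0,0]},{"dp":[0.06,-0.25,-0.06],"angular":[0,0,0]},{"dp":[0.06,-0.25,-0.08],"angular":[0,0,0]},{"dp":[0.06,-0.24,-0.1],"angular":[0,0,0]},{"dp":[0.06,-0.24,-0.11],"angular":[0,0,0]},{"dp":[0.06,-0.23,-0.13],"angular":[0,0,0]}]'
python3 -c "from h import *;st()"
```

```text
t: 5.95
tcp_pos: [0.6008, -0.1786, 0.2164]
tool_rot: [0.616, 0.788, -0.001, -0.0]
force: [0.1, -0.4, -0.2]
finger_gap: -0.002
gripper_force: 0.0
t 5.95 tcp [ 0.6008 -0.1786  0.2164] toolz [-0.002 -0.001 -1.   ] yang 13.99 F [ 0.1 -0.4 -0.2] gap -0.002 gf 0.0
```

```bash
python3 - <<'E'
from h import *
a=snap('scene');b=snap('top')
f=lambda s,u0,v0,u1,v1:cv2.resize(s['image'][v0:v1,u0:u1],(400,400),interpolation=cv2.INTER_CUBIC)
cv2.imwrite('pics/c2.png',np.hstack([f(a,200,170,320,290),f(b,220,130,340,250)]))
E
```

```text
(no output)
```

View pics/c2.png

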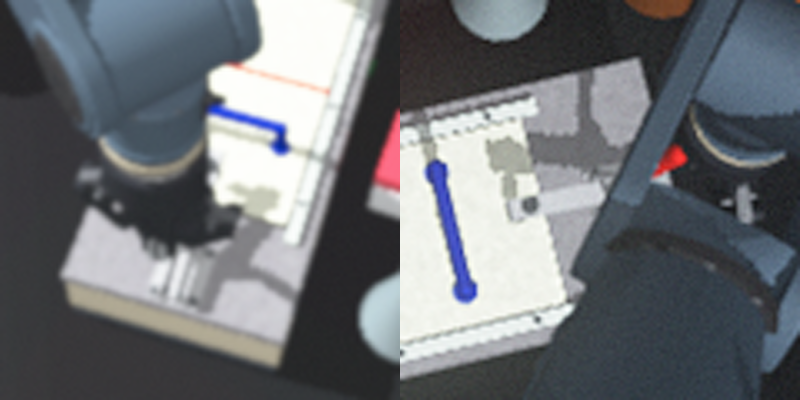

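Right half: the red handle shows at about crop (675,162) → top px ~(302,179), leaned back and slipped out of the fingers partway. The arm's foot is still about on the board (530,205). I'll intersect the red pixels with the clamp plane to get its angle.

```bash
cat >> h.py <<'E'
E0=np.array([.507,.214]);X=np.array([.9715,.2368]);Y=np.array([-.2368,.9715])
def clampplane(s,q):  # rays onto plane x_unit=0 -> unit y, z
    K=s['mtx'];q=np.atleast_2d(q).astype(float);d=np.c_[(q-K[[0,1],[2,2]])/K[[0,1],[0,1]],np.ones(len(q))]@s['pose'][:3,:3].T
    o=s['pose'][:3,3];k=((E0-o[:2])@X)/(d[:,:2]@X);p=o+d*k[:,None];return np.c_[(p[:,:2]-E0)@Y+.2,p[:,2]]
E
python3 - <<'E'
from h import *
s=dict(np.load('/tmp/top.npz'));m=mask(s,'red',(285,165,320,195));q=uv(m);print(len(q),q.min(0),q.max(0))
w=pts(s)[m];y=np.c_[(w[:,:2]-E0)@X,(w[:,:2]-E0)@Y+.2,w[:,2]];
a=np.degrees(np.arctan2(y[:,2]-.116,y[:,1]+.144));print(np.c_[y,a].round(3)[::3])
st()
E
```

```text
50 [296 173] [305 182]
[[ 3.80000e-02 -2.23000e-01  3.00000e-03 -1.24961e+02]
 [-9.00000e-03 -1.67000e-01  3.53000e-01  9.56160e+01]
 [ 2.00000e-03 -1.78000e-01  2.56000e-01  1.03669e+02]
 [         nan          nan          nan          nan]
 [ 0.00000e+00 -1.79000e-01  2.50000e-01  1.04515e+02]
 [-1.30000e-02 -1.69000e-01  3.51000e-01  9.59530e+01]
 [-2.00000e-03 -1.75000e-01  2.52000e-01  1.03049e+02]
 [-4.00000e-03 -1.82000e-01  2.56000e-01  1.04996e+02]
 [-1.00000e-03 -1.72000e-01  2.40000e-01  1.02813e+02]
 [-5.00000e-03 -1.77000e-01  2.54000e-01  1.03334e+02]
 [-6.00000e-03 -1.84000e-01  2.51000e-01  1.06476e+02]
 [-5.00000e-03 -1.73000e-01  2.44000e-01  1.02840e+02]
 [-7.00000e-03 -1.79000e-01  2.51000e-01  1.04487e+02]
 [-4.00000e-03 -1.70000e-01  2.30000e-01  1.02891e+02]
 [-7.00000e-03 -1.76000e-01  2.40000e-01  1.04274e+02]
 [-6.00000e-03 -1.68000e-01  2.25000e-01  1.02355e+02]
 [-7.00000e-03 -1.68000e-01  2.21000e-01  1.02929e+02]]
t 6.05 tcp [ 0.5998 -0.1782  0.215 ] toolz [-0.005  0.001 -1.   ] yang 13.93 F [-0.5  0.6 -0.2] gap -0.001 gf 0.0
```

```bash
python3 -m crank '[{"dp":[0,0,0.9],"angular":[0,0,0]},{"dp":[0,0,0.9],"angular":[0,0,0]},{"dp":[0,0,0.9],"angular":[0,0,0]},{"dp":[0,0,0.9],"angular":[0,0,0]},{"dp":[-0.12,0.5,0],"angular":[0,0,0]},{"dp":[-0.12,0.5,0],"angular":[0,0,0]},{"dp":[0,0,-0.8],"angular":[0,0,0]},{"dp":[0,0,-0.8],"angular":[0,0,0]},{"dp":[0,0,-0.8],"angular":[0,0,0]},{"dp":[0,0,-0.75],"angular":[0,0,0]},{"dp":[0,0,0],"angular":[0,0,0]},{"dp":[0,0,0],"angular":[0,0,0]}]' 0.3 80
python3 -c "from h import *;st()"
python3 -m crank '[{"dp":[0,0,0],"angular":[0,0,0]},{"dp":[0,0,0],"angular":[0,0,0]},{"dp":[0,0,0],"angular":[0,0,0]},{"dp":[0,0,0],"angular":[0,0,0]},{"dp":[0,0,0],"angular":[0,0,0]},{"dp":[0,0,0],"angular":[0,0,0]},{"dp":[0,0,0],"angular":[0,0,0]}]' 1 80
python3 -c "from h import *;st()"
```

```text
t: 7.25
tcp_pos: [0.593, -0.1462, 0.2291]
tool_rot: [0.615, 0.788, -0.0, -0.002]
force: [0.8, -0.8, -0.3]
finger_gap: 0.704
gripper_force: 0.0
t 7.25 tcp [ 0.593  -0.1462  0.2291] toolz [-0.004  0.002 -1.   ] yang 14.03 F [ 0.8 -0.8 -0.3] gap 0.704 gf 0.0
t: 7.95
tcp_pos: [0.595, -0.1482, 0.2316]
tool_rot: [0.616, 0.788, 0.0, 0.002]
force: [0.7, -1.6, 5.5]
finger_gap: 0.132
gripper_force: 78.3
t 7.95 tcp [ 0.595  -0.1482  0.2316] toolz [ 0.003 -0.002 -1.   ] yang 13.98 F [ 0.7 -1.6  5.5] gap 0.132 gf 78.3241868019104
```

```bash
python3 -m crank '[{"dp":[0.03,-0.13,-0.03],"angular":[0,0,0]},{"dp":[0.03,-0.13,-0.04],"angular":[0,0,0]},{"dp":[0.03,-0.12,-0.04],"angular":[0,0,0]},{"dp":[0.03,-0.12,-0.05],"angular":[0,0,0]},{"dp":[0.03,-0.12,-0.05],"angular":[0,0,0]},{"dp":[0.03,-0.12,-0.06],"angular":[0,0,0]},{"dp":[0,0,0],"angular":[0,0,0]}]'
python3 -c "from h import *;st()"
```

```text
t: 8.65
tcp_pos: [0.6014, -0.1703, 0.2234]
tool_rot: [0.617, 0.787, 0.001, 0.002]
force: [1.9, 0.7, 6.3]
finger_gap: 0.13
gripper_force: 81.9
t 8.65 tcp [ 0.6014 -0.1703  0.2234] toolz [ 0.005  0.    -1.   ] yang 13.81 F [1.9 0.7 6.3] gap 0.13 gf 81.86410546302795
```

```bash
python3 -m crank '[{"dp":[0.06,-0.24,-0.11],"angular":[0,0,0]},{"dp":[0.06,-0.23,-0.13],"angular":[0,0,0]},{"dp":[0.05,-0.22,-0.15],"angular":[0,0,0]},{"dp":[0.05,-0.21,-0.16],"angular":[0,0,0]},{"dp":[0.05,-0.2,-0.18],"angular":[0,0,0]},{"dp":[0,0,0],"angular":[0,0,0]}]'
python3 -c "from h import *;st()"
```

```text
t: 9.25
tcp_pos: [0.6107, -0.2096, 0.2034]
tool_rot: [0.616, 0.788, -0.002, 0.007]
force: [0.6, -9.8, 11.2]
finger_gap: 0.13
gripper_force: 79.5
t 9.25 tcp [ 0.6107 -0.2096  0.2034] toolz [ 0.008 -0.012 -1.   ] yang 13.96 F [ 0.6 -9.8 11.2] gap 0.13 gf 79.48295474052429
```

```bash
python3 -m crank '[{"dp":[0.04,-0.18,-0.21],"angular":[0,0,0]},{"dp":[0.04,-0.16,-0.23],"angular":[0,0,0]},{"dp":[0.03,-0.14,-0.25],"angular":[0,0,0]},{"dp":[0.03,-0.12,-0.27],"angular":[0,0,0]},{"dp":[0.02,-0.1,-0.28],"angular":[0,0,0]},{"dp":[0.02,-0.08,-0.3],"angular":[0,0,0]},{"dp":[0.02,-0.06,-0.3],"angular":[0,0,0]},{"dp":[0,0,0],"angular":[0,0,0]},{"dp":[0,0,0],"angular":[0,0,0]}]'
python3 - <<'E'
from h import *
st();s=sense();p=s['tcp_pos'];y=(p[:2]-E0)@Y+.2+.144;z=p[2]-.114;print(y,z,np.hypot(y,z),np.degrees(np.arctan2(z,y)))
E
```

```text
t: 10.15
tcp_pos: [0.6216, -0.2465, 0.1526]
tool_rot: [0.615, 0.788, -0.007, 0.019]
force: [1.9, -30.6, 14.4]
finger_gap: 0.121
gripper_force: 78.6
t 10.15 tcp [ 0.6216 -0.2465  0.1526] toolz [ 0.022 -0.034 -0.999] yang 14.08 F [  1.9 -30.6  14.4] gap 0.121 gf 78.57319951057434
-0.13051291697427456 0.03864565621468212 0.13611432048611669 163.50566299604947
```

```bash
python3 -m crank '[{"dp":[0.04,-0.15,0.05],"angular":[0,0,0]},{"dp":[0.04,-0.15,0.05],"angular":[0,0,0]},{"dp":[0,0,0],"angular":[0,0,0]},{"dp":[0,0,0],"angular":[0,0,0]},{"dp":[0,0,0],"angular":[0,0,0]}]' 0.3 80
python3 -c "from h import *;st()"
python3 -m crank '[{"dp":[0.05,-0.2,0.6],"angular":[0,0,0]},{"dp":[0.05,-0.2,0.8],"angular":[0,0,0]},{"dp":[0,0,0.9],"angular":[0,0,0]},{"dp":[0,0,0.9],"angular":[0,0,0]},{"dp":[0,0,0.9],"angular":[0,0,0]},{"dp":[0,0,0.9],"angular":[0,0,0]},{"dp":[0,0,0.9],"angular":[0,0,0]},{"dp":[0,0,0],"angular":[0,0,0]}]' 
python3 - <<'E'
from h import *
st()
a=snap('scene');b=snap('top')
f=lambda s,u0,v0,u1,v1:cv2.resize(s['image'][v0:v1,u0:u1],(400,400),interpolation=cv2.INTER_CUBIC)
cv2.imwrite('pics/c3.png',np.hstack([f(a,200,170,320,290),f(b,220,130,340,250)]))
E
```

```text
t: 10.65
tcp_pos: [0.6155, -0.2353, 0.1472]
tool_rot: [0.615, 0.788, -0.0, -0.001]
force: [-1.0, 0.1, -0.2]
finger_gap: 0.697
gripper_force: 0.0
t 10.65 tcp [ 0.6155 -0.2353  0.1472] toolz [-0.002  0.002 -1.   ] yang 14.05 F [-1.   0.1 -0.2] gap 0.697 gf 0.0
t: 11.45
tcp_pos: [0.6211, -0.249, 0.3297]
tool_rot: [0.615, 0.788, 0.001, 0.004]
force: [0.8, 0.2, -0.3]
finger_gap: 0.698
gripper_force: 0.0
t 11.45 tcp [ 0.6211 -0.249   0.3297] toolz [ 0.007 -0.004 -1.   ] yang 14.06 F [ 0.8  0.2 -0.3] gap 0.698 gf 0.0
```

View pics/c3.png

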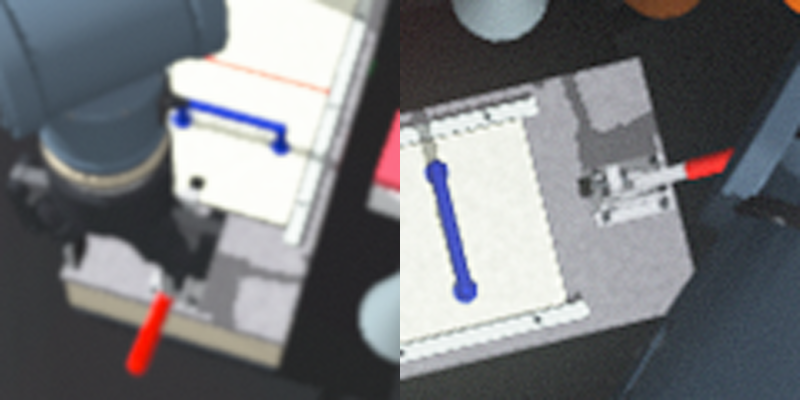

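The clamp is open: the red handle lies back over the unit's rear, crop left (150,335) and right (710,162), with its arm upright and off the board. The bow is unmoved at right crop (435,165)-(465,292). Now some refined measurements.

```bash
python3 - <<'E'
from h import *
a=dict(np.load('/tmp/scene.npz'));s=dict(np.load('/tmp/top.npz'))
q=uv(mask(a,'red',(230,250,262,290)));p=clampplane(a,q);c,d=line(p);print('handle yz',c,'dir',d,'ang from pivot',np.degrees(np.arctan2(p[:,1]-.116,p[:,0]+.144))[::15].round(0))
for n,col,box,z in(('line','red',(195,170,222,245),.1),('bow','blue',(222,170,250,228),.137)):
    w=cast(s,uv(mask(s,col,box)),z);c,d=line(w);t=(w[:,:2]-c)@d;m=c+d*(t.min()+t.max())/2;print(n,m.round(4),'rel edge',(m-E0)@X,(m-E0)@Y)
r=sense();print(r['q'].round(2))
E
```

```text
handle yz [-0.24979198  0.1472213 ] dir [ 0.5168676  -0.85606533] ang from pivot [ 144.  153. -162.  156.  170.  168.  155.  147. -175.  167.  156.  165.]
line [0.5408 0.0723] rel edge -0.0006846669463960198 -0.14562691600353786
bow [0.555 0.001] rel edge -0.003759577916296561 -0.21827564396867932
[-0.55  0.5   1.2   0.    1.44 -0.79]
```

```bash
python3 -m crank '[{"dp":[-0.2,0.76,0],"angular":[0,0,8.2]},{"dp":[-0.2,0.76,0],"angular":[0,0,8.2]},{"dp":[-0.2,0.76,0],"angular":[0,0,8.2]},{"dp":[-0.2,0.76,0],"angular":[0,0,8.2]},{"dp":[-0.2,0.76,0],"angular":[0,0,8.2]},{"dp":[-0.2,0.76,0],"angular":[0,0,8.2]},{"dp":[-0.2,0.76,0],"angular":[0,0,8.2]},{"dp":[-0.2,0.76,0],"angular":[0,0,8.2]},{"dp":[-0.2,0.76,0],"angular":[0,0,8.2]},{"dp":[-0.2,0.76,0],"angular":[0,0,8.2]},{"dp":[-0.2,0.76,0],"angular":[0,0,7.8]},{"dp":[0,0,0],"angular":[0,0,0]},{"dp":[0,0,0],"angular":[0,0,0]}]'
python3 -c "from h import *;st()"
```

```text
t: 12.85
tcp_pos: [0.5523, 0.0024, 0.3238]
tool_rot: [-0.12, 0.993, 0.0, -0.001]
force: [0.1, 0.0, 0.7]
finger_gap: 0.701
gripper_force: 0.0
t 12.85 tcp [0.5523 0.0024 0.3238] toolz [-0.003 -0.    -1.   ] yang 103.76 F [0.1 0.  0.7] gap 0.701 gf 0.0
```

```bash
python3 -m crank '[{"dp":[0.13,0,-0.9],"angular":[0,0,0]},{"dp":[0,0,-0.9],"angular":[0,0,0]},{"dp":[0,0,-0.9],"angular":[0,0,0]},{"dp":[0,0,-0.9],"angular":[0,0,0]},{"dp":[0,0,-0.9],"angular":[0,0,0]},{"dp":[0,0,-0.6],"angular":[0,0,0]},{"dp":[0,0,-0.5],"angular":[0,0,0]},{"dp":[0,0,-0.4],"angular":[0,0,0]},{"dp":[0,0,-0.2],"angular":[0,0,0]},{"dp":[0,0,0],"angular":[0,0,0]},{"dp":[0,0,0],"angular":[0,0,0]}]'
python3 -c "
from h import *
st();st();st()"
```

```text
t: 13.95
tcp_pos: [0.5575, 0.0016, 0.1395]
tool_rot: [-0.12, 0.993, -0.0, 0.0]
force: [0.3, -0.1, 0.5]
finger_gap: 0.697
gripper_force: 0.0
t 13.95 tcp [0.5575 0.0016 0.1395] toolz [ 0.001 -0.    -1.   ] yang 103.76 F [ 0.3 -0.1  0.5] gap 0.697 gf 0.0
t 13.95 tcp [0.5575 0.0016 0.1395] toolz [ 0.001 -0.    -1.   ] yang 103.76 F [ 0.3 -0.1  0.5] gap 0.697 gf 0.0
t 13.95 tcp [0.5575 0.0016 0.1395] toolz [ 0.001 -0.    -1.   ] yang 103.76 F [ 0.3 -0.1  0.5] gap 0.697 gf 0.0
```

```bash
python3 -m crank '[{"dp":[0,0,-0.2],"angular":[0,0,0]},{"dp":[0,0,0],"angular":[0,0,0]}]'
python3 -m crank '[{"dp":[0,0,0],"angular":[0,0,0]},{"dp":[0,0,0],"angular":[0,0,0]},{"dp":[0,0,0],"angular":[0,0,0]},{"dp":[0,0,0],"angular":[0,0,0]},{"dp":[0,0,0],"angular":[0,0,0]},{"dp":[0,0,0],"angular":[0,0,0]},{"dp":[0,0,0],"angular":[0,0,0]},{"dp":[0,0,0],"angular":[0,0,0]}]' 1 60
```

```text
t: 14.15
tcp_pos: [0.5569, 0.002, 0.1332]
tool_rot: [-0.12, 0.993, -0.0, -0.0]
force: [-0.0, -0.2, -0.3]
finger_gap: 0.699
gripper_force: 0.0
t: 14.95
tcp_pos: [0.5596, 0.002, 0.1362]
tool_rot: [-0.12, 0.993, -0.001, 0.003]
force: [-0.2, 2.1, 14.3]
finger_gap: -0.002
gripper_force: 7.0
```

```bash
python3 - <<'E'
from h import *
a=snap('scene');b=snap('top')
f=lambda s,u0,v0,u1,v1:cv2.resize(s['image'][v0:v1,u0:u1],(400,400),interpolation=cv2.INTER_CUBIC)
cv2.imwrite('pics/c4.png',np.hstack([f(a,220,160,310,250),f(b,190,140,290,240)]))
w=pts(b);m=mask(b,'blue',(222,170,250,228));print('bow z top cam',np.nanpercentile(w[m][:,2],[10,50,90]))
w=pts(a);m=mask(a,'blue',(245,190,300,225));print('bow z scene',np.nanpercentile(w[m][:,2],[10,50,90]))
st()
E
```

```text
bow z top cam [0.13310552 0.13840879 0.14238217]
bow z scene [0.10306753 0.13211467 0.14026303]
t 15.05 tcp [0.5596 0.0021 0.1363] toolz [ 0.007 -0.    -1.   ] yang 103.76 F [ 0.8  2.3 14.3] gap 0.002 gf 7.029453814029694
```

View pics/c4.png

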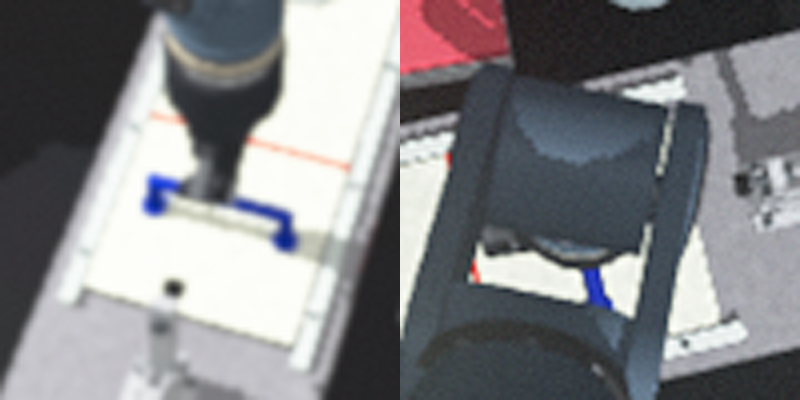

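The left crop shows the fingers at (205,190) reaching only just past the blue bar line at (150,182)-(290,215), so they closed on top of it instead of around it. I'll check the real fingertip height from depth.

```bash
python3 - <<'E'
from h import *
a=dict(np.load('/tmp/scene.npz'));w=pts(a)
for u in(263,266,269,271):
    print(u,[(v,a['image'][v,u].max(),*w[v,u].round(3)) for v in range(192,212,2)])
E
```

```text
263 [(192, np.uint8(135), np.float64(nan), np.float64(nan), np.float64(nan)), (194, np.uint8(157), np.float64(0.563), np.float64(-0.042), np.float64(0.252)), (196, np.uint8(235), np.float64(0.515), np.float64(0.037), np.float64(0.097)), (198, np.uint8(220), np.float64(0.565), np.float64(-0.045), np.float64(0.238)), (200, np.uint8(136), np.float64(0.568), np.float64(-0.049), np.float64(0.235)), (202, np.uint8(136), np.float64(0.571), np.float64(-0.055), np.float64(0.235)), (204, np.uint8(142), np.float64(0.573), np.float64(-0.058), np.float64(0.231)), (206, np.uint8(230), np.float64(0.536), np.float64(0.003), np.float64(0.1)), (208, np.uint8(207), np.float64(0.539), np.float64(-0.003), np.float64(0.1)), (210, np.uint8(247), np.float64(0.543), np.float64(-0.009), np.float64(0.1))]
266 [(192, np.uint8(66), np.float64(0.567), np.float64(-0.034), np.float64(0.255)), (194, np.uint8(87), np.float64(0.569), np.float64(-0.036), np.float64(0.249)), (196, np.uint8(120), np.float64(0.57), np.float64(-0.038), np.float64(0.243)), (198, np.uint8(123), np.float64(0.574), np.float64(-0.044), np.float
[... 1365 characters left out ...]
int8(43), np.float64(0.573), np.float64(-0.015), np.float64(0.225)), (196, np.uint8(44), np.float64(0.572), np.float64(-0.013), np.float64(0.21)), (198, np.uint8(46), np.float64(0.571), np.float64(-0.011), np.float64(0.197)), (200, np.uint8(61), np.float64(0.571), np.float64(-0.01), np.float64(0.184)), (202, np.uint8(82), np.float64(0.577), np.float64(-0.021), np.float64(0.193)), (204, np.uint8(105), np.float64(0.568), np.float64(-0.005), np.float64(0.151)), (206, np.uint8(171), np.float64(0.567), np.float64(-0.001), np.float64(0.132)), (208, np.uint8(242), np.float64(0.562), np.float64(0.009), np.float64(0.103)), (210, np.uint8(206), np.float64(0.564), np.float64(0.005), np.float64(0.098))]
```

```bash
python3 -m crank '[{"dp":[0,0,0.4],"angular":[0,0,0]},{"dp":[0,0,0],"angular":[0,0,0]},{"dp":[0,0,0],"angular":[0,0,0]},{"dp":[0,0,0],"angular":[0,0,0]},{"dp":[0,0,0],"angular":[0,0,0]},{"dp":[0,0,-0.3],"angular":[0,0,0]},{"dp":[0,0,-0.4],"angular":[0,0,0]},{"dp":[0,0,0],"angular":[0,0,0]},{"dp":[0,0,0],"angular":[0,0,0]}]' 0.4 60
python3 -m crank '[{"dp":[0,0,-0.2],"angular":[0,0,0]},{"dp":[0,0,0],"angular":[0,0,0]}]'
python3 -m crank '[{"dp":[0,0,-0.15],"angular":[0,0,0]},{"dp":[0,0,0],"angular":[0,0,0]}]'
```

```text
t: 15.95
tcp_pos: [0.5564, 0.002, 0.1232]
tool_rot: [-0.12, 0.993, 0.0, -0.001]
force: [-0.2, -0.3, -0.4]
finger_gap: 0.599
gripper_force: 0.0
t: 16.15
tcp_pos: [0.5567, 0.002, 0.1176]
tool_rot: [-0.12, 0.993, 0.0, -0.0]
force: [-0.3, -0.1, 0.1]
finger_gap: 0.6
gripper_force: 0.0
t: 16.35
tcp_pos: [0.5567, 0.002, 0.1133]
tool_rot: [-0.12, 0.993, 0.0, -0.0]
force: [-0.1, 0.6, 0.1]
finger_gap: 0.6
gripper_force: 0.0
```

```bash
python3 -m crank '[{"dp":[0,0,0.1],"angular":[0,0,0]},{"dp":[0,0,0],"angular":[0,0,0]},{"dp":[0,0,0],"angular":[0,0,0]},{"dp":[0,0,0],"angular":[0,0,0]},{"dp":[0,0,0],"angular":[0,0,0]},{"dp":[0,0,0],"angular":[0,0,0]},{"dp":[0,0,0],"angular":[0,0,0]},{"dp":[0,0,0],"angular":[0,0,0]}]' 1 60
python3 -c "from h import *;st()"
```

```text
t: 17.15
tcp_pos: [0.5572, 0.0021, 0.1173]
tool_rot: [-0.12, 0.993, 0.0, 0.0]
force: [-0.5, 1.8, 6.4]
finger_gap: 0.117
gripper_force: 58.6
t 17.15 tcp [0.5572 0.0021 0.1173] toolz [ 0.001  0.    -1.   ] yang 103.78 F [-0.5  1.8  6.4] gap 0.117 gf 58.576369285583496
```

```bash
python3 -m crank '[{"dp":[-0.02,0.1,0],"angular":[0,0,0]},{"dp":[-0.05,0.2,0],"angular":[0,0,0]},{"dp":[-0.05,0.2,0],"angular":[0,0,0]},{"dp":[-0.05,0.2,0],"angular":[0,0,0]},{"dp":[-0.05,0.2,0],"angular":[0,0,0]},{"dp":[-0.05,0.2,0],"angular":[0,0,0]},{"dp":[0,0,0],"angular":[0,0,0]}]' 1 80
python3 -c "from h import *;st()"
```

```text
t: 17.85
tcp_pos: [0.5507, 0.034, 0.1174]
tool_rot: [-0.121, 0.993, -0.001, 0.002]
force: [1.3, -3.1, 3.6]
finger_gap: 0.106
gripper_force: 78.3
t 17.85 tcp [0.5507 0.034  0.1174] toolz [ 0.004 -0.002 -1.   ] yang 103.85 F [ 1.3 -3.1  3.6] gap 0.106 gf 78.33045244216919
```

Sliding as planned. I'll continue to about 115 mm, adding a little downward preload.

```bash
python3 -m crank '[{"dp":[-0.05,0.2,-0.02],"angular":[0,0,0]},{"dp":[-0.05,0.2,-0.02],"angular":[0,0,0]},{"dp":[-0.05,0.2,-0.02],"angular":[0,0,0]},{"dp":[-0.05,0.2,0],"angular":[0,0,0]},{"dp":[-0.05,0.2,0],"angular":[0,0,0]},{"dp":[-0.05,0.2,0],"angular":[0,0,0]},{"dp":[-0.05,0.2,0],"angular":[0,0,0]},{"dp":[-0.05,0.2,0],"angular":[0,0,0]},{"dp":[-0.05,0.2,0],"angular":[0,0,0]},{"dp":[-0.05,0.2,0],"angular":[0,0,0]},{"dp":[-0.05,0.2,0],"angular":[0,0,0]},{"dp":[-0.05,0.2,0],"angular":[0,0,0]},{"dp":[-0.04,0.15,0],"angular":[0,0,0]},{"dp":[0,0,0],"angular":[0,0,0]},{"dp":[0,0,0],"angular":[0,0,0]}]'
python3 - <<'E'
from h import *
st()
b=snap('top');a=snap('scene')
f=lambda s,u0,v0,u1,v1:cv2.resize(s['image'][v0:v1,u0:u1],(400,400),interpolation=cv2.INTER_CUBIC)
cv2.imwrite('pics/c5.png',np.hstack([f(a,230,130,330,230),f(b,120,160,220,260)]))
E
```

```text
t: 19.35
tcp_pos: [0.5332, 0.109, 0.1173]
tool_rot: [-0.121, 0.993, -0.002, 0.004]
force: [1.6, -8.1, 13.4]
finger_gap: 0.107
gripper_force: 79.5
t 19.35 tcp [0.5332 0.109  0.1173] toolz [ 0.008 -0.004 -1.   ] yang 103.86 F [ 1.6 -8.1 13.4] gap 0.107 gf 79.46463704109192
```

View pics/c5.png

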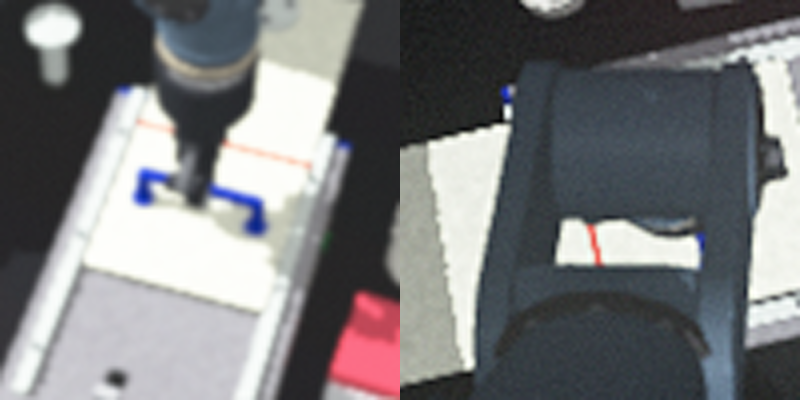

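Left crop: red line from (135,122) to (310,165), lip corners at (125,90) and (343,147); the board lies flat and is gripped, and it clears the leg (50,40). About 35 mm to go. I'll refine the edge position using the unit's rear corners too.

```bash
python3 - <<'E'
from h import *
a=dict(np.load('/tmp/scene.npz'));s=dict(np.load('/tmp/top.npz'))
r=cast(s,[[292,147.5],[310.75,221.2]],.09)[:,:2];m=r.mean(0)+.4*Y;print('edge from rear',m,'along Y rel E0',(m-E0)@Y,(m-E0)@X)
def g(n,s,col,box,z):
    q=uv(mask(s,col,box));w=cast(s,q,z)[:,:2]-E0;print(n,len(q),'Y',((w@Y).min()*1e3).round(1),(w@Y).mean().round(4),((w@Y).max()*1e3).round(1),'X',(w@X).min().round(3),(w@X).max().round(3))
g('line top',s,'red',(160,210,180,230),.1);g('line scene',a,'red',(255,150,312,175),.1)
g('lipL top',s,'blue',(140,175,152,192),.09)
g('lipL sc',a,'blue',(255,145,268,158),.09);g('lipR sc',a,'blue',(308,160,322,172),.09)
st()
E
```

```text
edge from rear [0.50537984 0.21395449] along Y rel E0 0.0003394367907078 -0.001584761940967703
line top 11 Y -38.3 -0.037 -35.8 X -0.026 -0.002Traceback (most recent call last):
  File "<stdin>", line 6, in <module>
  File "<stdin>", line 5, in g
    return umr_minimum(a, axis, None, out, keepdims, initial, where)
ValueError: zero-size array to reduction operation minimum which has no identity
```

```bash
python3 -m crank '[{"dp":[-0.035,0.14,-0.02],"angular":[0,0,0]},{"dp":[-0.035,0.14,-0.02],"angular":[0,0,0]},{"dp":[-0.035,0.14,0],"angular":[0,0,0]},{"dp":[-0.035,0.14,0],"angular":[0,0,0]},{"dp":[-0.035,0.14,0],"angular":[0,0,0]},{"dp":[-0.035,0.14,0],"angular":[0,0,0]},{"dp":[-0.035,0.14,0],"angular":[0,0,0]},{"dp":[-0.035,0.14,0],"angular":[0,0,0]},{"dp":[0,0,0],"angular":[0,0,0]},{"dp":[0,0,0],"angular":[0,0,0]}]'
python3 - <<'E'
from h import *
st()
s=snap('top');a=snap('scene')
def g(n,s,m,z):
    q=uv(m)
    if not len(q): print(n,0);return
    w=cast(s,q,z)[:,:2]-E0;print(n,len(q),'Y',((w@Y).min()*1e3).round(1),(w@Y).mean().round(4),((w@Y).max()*1e3).round(1),'X',(w@X).min().round(3),(w@X).max().round(3))
def m2(s,kind,box):
    i=s['image'].astype(int);B,G,R_=i[...,0],i[...,1],i[...,2]
    m=(R_-B>30)&(R_-G>30) if kind=='red' else (B-R_>60)&(B-G>50)
    o=np.zeros_like(m);u0,v0,u1,v1=box;o[v0:v1,u0:u1]=m[v0:v1,u0:u1];return o
g('line top',s,m2(s,'red',(135,185,190,255)),.1);g('line scene',a,m2(a,'red',(250,135,325,178)),.1)
g('lip top +x',s,m2(s,'blue',(138,170,156,195)),.09);g('lip top -x',s,m2(s,'blue',(155,240,175,262)),.09)
g('lip sc -x',a,m2(a,'blue',(250,145,268,160)),.09);g('lip sc +x',a,m2(a,'blue',(308,158,325,175)),.09)
f=lambda s,u0,v0,u1,v1:cv2.resize(s['image'][v0:v1,u0:u1],(400,400),interpolation=cv2.INTER_CUBIC)
cv2.imwrite('pics/c6.png',np.hstack([f(a,240,130,330,220),f(s,120,160,220,260)]))
E
```

```text
t: 20.45
tcp_pos: [0.5254, 0.141, 0.1173]
tool_rot: [-0.121, 0.993, -0.004, 0.004]
force: [0.6, -15.8, 21.2]
finger_gap: 0.108
gripper_force: 80.3
t 20.45 tcp [0.5254 0.141  0.1173] toolz [ 0.009 -0.007 -1.   ] yang 103.93 F [  0.6 -15.8  21.2] gap 0.108 gf 80.3337049484253
line top 24 Y -6.0 -0.0034 -0.7 X -0.031 -0.001
line scene 11 Y -4.8 -0.0036 -0.5 X -0.075 0.071
lip top +x 0
lip top -x 0
lip sc -x 3 Y -3.3 -0.0008 0.9 X -0.1 -0.096
lip sc +x 5 Y -1.2 0.0013 4.0 X 0.095 0.102
```

View pics/c6.png

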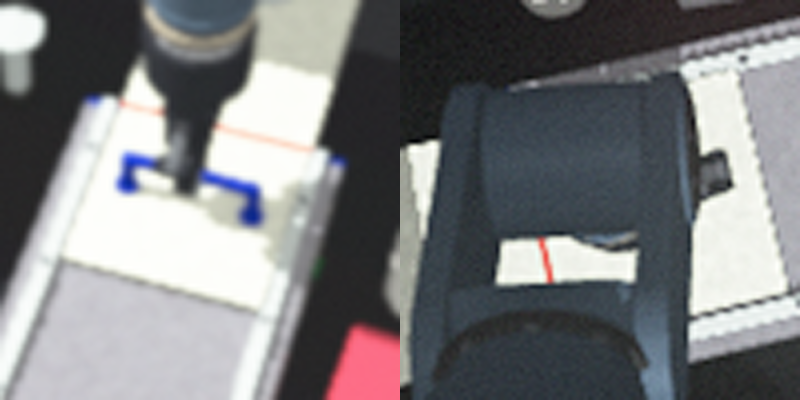

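Left crop: red line (120,103)-(315,150), just short of the lip corners (95,100)/(340,162). It measures about 4 mm short. I'll nudge the board and ease the preload.

```bash
python3 -m crank '[{"dp":[0,0,0.03],"angular":[0,0,0]},{"dp":[-0.015,0.06,0],"angular":[0,0,0]},{"dp":[-0.015,0.06,0],"angular":[0,0,0]},{"dp":[0,0,0],"angular":[0,0,0]},{"dp":[0,0,0],"angular":[0,0,0]},{"dp":[0,0,0],"angular":[0,0,0]}]'
python3 - <<'E'
from h import *
s=snap('top');a=snap('scene')
for n,s,box in(('top',s,(135,185,190,255)),('sc',a,(250,135,325,178))):
    i=s['image'].astype(int);m=(i[...,2]-i[...,0]>30)&(i[...,2]-i[...,1]>30);q=uv(m);q=q[(q[:,0]>box[0])&(q[:,0]<box[2])&(q[:,1]>box[1])&(q[:,1]<box[3])]
    w=cast(s,q,.1)[:,:2]-E0;print(n,len(q),(w@Y).mean(),np.median(w@Y))
w=pts(a);P=w[125:215,245:325].reshape(-1,3);u=(P[:,:2]-E0);x,y=u@X,u@Y;k=(abs(x)<.06)&(y>-.12)&(y<.15)&(P[:,2]<.106)&(P[:,2]>.085);A=np.c_[y[k],x[k],np.ones(k.sum())];print('board z fit',np.linalg.lstsq(A,P[k,2],rcond=None)[0],k.sum())
st()
E
```

```text
t: 21.15
tcp_pos: [0.5242, 0.1454, 0.1173]
tool_rot: [-0.121, 0.993, -0.003, 0.004]
force: [1.3, -12.0, 15.9]
finger_gap: 0.108
gripper_force: 79.7
top 22 0.0007442477881797055 0.0008480555347379851
sc 19 0.0005171298112336798 0.00047300449286224517
board z fit [0.00105859 0.00050714 0.0996473 ] 1296
t 21.25 tcp [0.5242 0.1454 0.1173] toolz [ 0.008 -0.005 -1.   ] yang 103.89 F [  2.7 -12.   16.3] gap 0.105 gf 79.6856153011322
```

```bash
python3 -m crank '[{"dp":[0,0,0],"angular":[0,0,0]},{"dp":[0,0,0],"angular":[0,0,0]},{"dp":[0,0,0],"angular":[0,0,0]},{"dp":[0,0,0],"angular":[0,0,0]}]'; python3 -c "
from h import *
print(order.sign_off())"
```

```text
t: 21.65
tcp_pos: [0.5242, 0.1454, 0.1173]
tool_rot: [-0.121, 0.993, -0.003, 0.004]
force: [2.7, -11.9, 16.7]
finger_gap: 0.111
gripper_force: 79.7
the job is handed in; nothing more can be done
None
```

I handed the job in at about 21.7 s, with the clamp open and the board still gripped by its bow, level, and the red line measured within about 1 mm of the unit's edge; sign-off gave no verdict.

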